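# Nest the sample tote and snug it against the end stop

## Robot

A 6-joint arm with a two-finger parallel gripper is mounted at the origin on the work surface. World frame = base frame: x ahead of the robot, y to its left, z up, the work surface at z = 0. Lengths are in m, angles in rad, forces in N, time in s.
With the tool pointing down it reaches from about 0.25 to 0.775 m from the base axis. Payload 4 kg.
Tool frame: the origin (TCP) lies between the finger pads; the fingertips stand 22 mm ahead of it and the grasp point (between the pads) lies 3 mm ahead of it; z points along the fingers, y is the line along which they close (so a half turn about z gives the same grasp; the last joint's range is limited). The gripper opens to 85 mm and grips with 20 to 120 N. Pads are 22 mm wide; open, the fingers measure 114 mm over their backs; the gripper's body (76 mm by 85 mm) begins 54 mm behind the grasp point. The pads swing forward as they close: fully open they stand 13 mm farther back than shut.
Start: joints at [1.148, 0.087, 1.371, -0, 1.684, -0.103], TCP at [0.173, 0.522, 0.253] pointing down, gripper open.
Joint ranges: [-3.1, 3.1], [-0.76, 2.03], [0.27, 2.55], [-1.08, 4.22], [0.17, 2.65], [-2.57, 2.57]. Speed limits (rad/s): [2.79, 2.79, 3.14, 3.14, 3.14, 3.14].

## Interface

Orientations are given as a unit quaternion [w, x, y, z].
In Python, from plant import bot gives the robot as it stands.
- The arm moves only by the tool step_arm, never from a script. Its arguments are lists of equal length, an entry for each row: "linear": the shift along the tool's x, y, z in cm, a list of three; "turn": the turn, a rotation vector about the tool's x, y, z in degrees, a list of three; "grip": the closure, from 0 (fully open) to 1 (shut). A call has 1 to 20 rows; each row shifts and turns the commanded pose from where the row before left it, along the tool's axes as they then stand; what a row does not reach is not made up. A row lasts 1/10 s, in which the tool goes at most 50 mm and 8.59 degrees, less where a joint would pass 70% of its speed; a pose out of reach is approached as far as the arm can. A call is refused whole if a number of a shift passes 5 or a number of a turn 8.59, either way. A call with a gripper value outside its range is refused whole. The fingers move at their own pace and stop on an object; "grip_force" is the grip in N (left out, the last holds). Time passes only in rows, so rows that do not move let the fingers close. It gives the time, the measured TCP pose, the force, the opening and the grip force at its end, in the units of the state.
- bot.sense(): the state, without advancing time (a new reading comes with each control period).
- bot.capture(name): name is "scene" or "top" or "wrist"; returns the picture (480x640x3 uint8, red, green, blue); there is no depth.
- bot.camera_model(name): a dict with "fx", "fy", "cx", "cy" (pixels), "world_from_camera" (4x4, takes a point from camera to world coordinates); the wrist camera has in their place "tool_from_camera" (4x4, takes a point from camera to tool coordinates, whose origin is the TCP and whose axes are the flange's). Camera axes: x right, y down, z forward; pixel columns grow to the right and rows downward; lengths in m; the calibration is good to about 2 mm. A picture is of the moment at which its call begins: read the wrist's pose just before it. camera_model takes no time and is no camera call.
- bot.close_job(): hands the job in; it is judged then, once.
Trained networks look in the newest picture that a camera, given by its name, has taken for a name from the list of things; names that differ only in an ending like _2 or _b are one class to them, and where a whole thing is asked for, a point or a joint stands for the part that bears it (a point fixed in the world has none). Each returns a list of dicts, best first, with "score" (0 to 1); they miss things now and then, are a little off and sometimes report something else, mostly with a low value. They report only what shows in the picture. A call takes as long as a camera call. They do not tell look-alikes from the thing itself.
- bot.search_frame(camera, thing): "position" ([row, column] in pixels, amid what is visible of it).
The state is a dict: "time_s": time; "qpos": joint angles; "qd": joint speeds; "tau": joint torques, N m; "ee_pos": TCP position; "eef_rot": TCP orientation; "wrist_force": force on the tool from outside, world axes, zero at the start; "wrist_torque": the same for the moment, N m; "width": opening from 0.0 (shut) to 1.0 (fully open); "finger_force": force on a finger pad.
Only numpy, scipy, OpenCV 4.12 (cv2) and the standard library are available. Lean on these libraries where they do the work, as an engineer would, in place of code of your own. Each camera call takes 0.05 s, during which the arm holds its last target. There are 200 camera calls.

## Task

Put the loose empty tote away inside the lower one: turn it half round so that it nests instead of stacking on the lugs, and set it gently down on the lower tote's floor. Then slide it along under the lugs until it meets the stiff end stop and the stop has just given way by 2 or 3 mm, not more; let go and leave it there. Leave the two jars and the brush next to the totes alone.

Things in the scene. Friction and masses are not known exactly. Their poses are not given: they have to be found in the camera images.
- lower: Lower tote, grey open plastic box screwed to the bench. Origin: under it at bench level, z up, x along its length, +x towards the end with the stop. Inside: x -90 to +108 mm, y -57 to +57 mm, floor (soft cork lining) at z 5 mm; walls 4 mm thick, 60 mm high; a 56 mm wide gap in the middle of the +x end wall for the stop.
- lower_lug (a point): Top of one of the lower tote's four inward lugs (x +66, y +52, z 52 mm in its frame). They sit on both long walls at x -49 to -15 and +49 to +83 mm, reach in to |y| 48 mm, z 42 to 52 mm. A tote turned half round from the nesting way stacks: its lugs rest on these, its underside at z 29 mm.
- entry (a point): Point in the lower tote (x -3, y 0, z 5 mm in its frame, same axes) where the tote's origin comes to rest when it is lowered the nesting way round (tote +x along lower +x); it passes between the lugs within about 6 mm in x and 3 mm in y. Then it slides to +x with its lugs under the lower tote's lugs, 3 mm spare height.
- tote: Loose empty grey plastic tote, 0.3 to 0.5 kg. Origin: centre of its underside, z up, x along its length. Body 160 (x) x 90 (y) x 70 mm (z), walls 3 mm; its +x end wall is lower (46 mm). Outward lugs on both long sides at x -78 to -54 and +20 to +44 mm, out to |y| 54 mm, z 23 to 34 mm. Starts on the bench about half a turn (give or take 0.9 rad) from the nesting way.
- handle (a point): On the axis of the tote's handle, where to grip (x 0, y 0, z 90 mm in its frame): a square upright post in the middle of the tote, 28 x 28 mm with faces along the tote's x and y, from its floor up to z 104 mm; it can be gripped across either pair of faces.
- front (a point): Middle of the tote's low end: x +80 mm, y 0, z 35 mm in the tote's frame.
- stop (a joint): End stop: black rubber-faced plate 46 mm wide, z 10 to 50 mm, on a rod at the +x end of the lower tote. Value in m pushed in along lower +x: 0 at the start, at most 0.012. Takes about 7 N to move, stays where pushed. Its place varies and is not told: the tote meets it when its origin is 8 to 22 mm to +x of the lower tote's origin.
- amber_jar: Amber glass jar with black cap, 44 mm diameter, 75 mm high, standing between the totes; leave alone. Origin: centre of its underside.
- green_jar: Green glass jar with black cap, 36 mm diameter, 60 mm high, beside the amber one, farther from the robot; leave alone. Origin: centre of its underside.
- brush: Paint brush lying on the bench near the robot; leave alone. Origin: on its underside near its middle.
Not all that is in view belongs to the job. What is shaped like the tote but yellow is not meant.

How it is judged:
By the outcome, as a careful person would: the job done as asked, in the order asked, and still so for the second after the job is handed in, with the robot touching nothing.
It also fails if it takes over 50 s, if anything falls off the work surface, if the arm or the gripper's body presses on something with over 40 N, if the wrist force passes 120 N, or if a joint passes its speed limit or range.

## Working session

There is one attempt and no reset: what is moved stays moved. The work goes in short steps, Python scripts to look and compute and a tool call to move; the robot and the scene stay as the last step left them, time stands still between calls to the robot, and variables do not carry over. Pictures are saved under pics/ and viewed, at most 10 in all, crops included, and the job is handed in when it is done.

Besides the shell and the picture viewer there is one more tool, called after "Emit:" by a JSON object that holds its "fn" and its "kwargs". step_arm: Moves the arm, as the interface text tells. Its arguments: {"type":"object","properties":{"linear":{"type":"array"},"turn":{"type":"array"},"grip":{"type":"array"},"grip_force":{"type":"number"}},"required":["linear","turn","grip"]}

```bash
mkdir -p pics; python3 - <<'E'
from plant import bot
import cv2,numpy as np
s=bot.sense();print(s['time_s'],s['ee_pos'],s['eef_rot'],s['width'])
for c in('top','scene'):
    im=bot.capture(c);cv2.imwrite(f'pics/{c}0.png',im[:,:,::-1])
    m=bot.camera_model(c);print(c,m['fx'],m['cx'],m['cy'],np.round(m['world_from_camera'],3).tolist())
    for t in('lower','tote','handle','front','stop','lower_lug','entry','amber_jar','green_jar','brush'):
        print(t,[(np.round(d['position']).tolist(),round(d['score'],2)) for d in bot.search_frame(c,t)])
E
```

```text
0.0 [0.17270572 0.52170715 0.25212136] [-3.10688040e-04  1.59194680e-01  9.87246582e-01 -1.06916104e-03] 0.9981706857879377
top 507.9266782109962 319.32047547385895 239.6844879646808 [[0.017, -0.997, 0.072, 0.406], [-1.0, -0.017, 0.002, 0.096], [-0.001, -0.072, -0.997, 1.094], [0.0, 0.0, 0.0, 1.0]]
lower [([230.0, 468.0], 0.84)]
tote [([221.0, 260.0], 0.98), ([276.0, 146.0], 0.64), ([331.0, 255.0], 0.62), ([234.0, 470.0], 0.38)]
handle [([220.0, 258.0], 0.84), ([332.0, 252.0], 0.71), ([279.0, 144.0], 0.63)]
front [([276.0, 147.0], 0.85), ([220.0, 263.0], 0.81), ([332.0, 253.0], 0.57), ([228.0, 470.0], 0.44)]
stop [([182.0, 484.0], 0.7)]
lower_lug [([231.0, 470.0], 0.96)]
entry [([228.0, 467.0], 0.67)]
amber_jar [([218.0, 368.0], 0.65)]
green_jar [([180.0, 367.0], 0.75)]
brush [([296.0, 353.0], 0.56)]
scene 532.5233642195154 322.8524162133389 248.71795071650376 [[0.897, 0.318, -0.306, 0.811], [0.441, -0.654, 0.614, -0.52], [-0.004, -0.686, -0.727, 0.855], [0.0, 0.0, 0.0, 1.0]]
lower [([415.0, 245.0], 0.94)]
tote [([212.0, 265.0], 0.83), ([244.0, 359.0], 0.78), ([166.0, 348.0], 0.59)]
handle [([162.0, 348.0], 0.94), ([210.0, 268.0], 0.89), ([244.0, 360.0], 0.79)]
front [([209.0, 269.0], 0.81), ([166.0, 350.0], 0.74), ([244.0, 358.0], 0.71), ([413.0, 242.0], 0.69)]
stop [([455.0, 287.0], 0.95)]
lower_lug [([412.0, 244.0], 0.97), ([455.0, 289.0], 0.29)]
entry [([411.0, 243.0], 0.82)]
amber_jar [([328.0, 313.0], 0.79)]
green_jar [([334.0, 355.0], 0.65)]
brush [([291.0, 244.0], 0.97)]
```

View pics/top0.png

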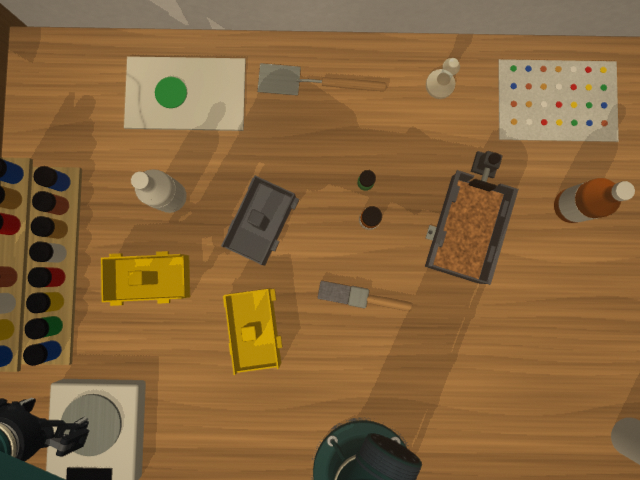

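View pics/scene0.png

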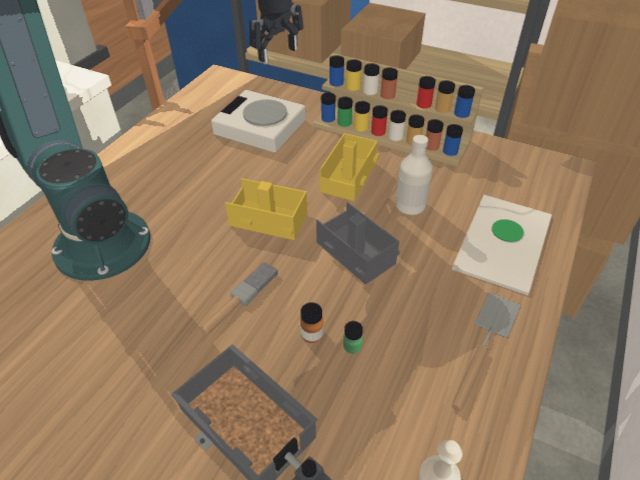

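The pictures show three tote-shaped things: grey at top (220,260), yellow at (331,253) and yellow at (276,146). By the description I choose the grey one. The lower tote is at (230,470), with its stop at about (180,485), so lower +x points up in the image. Next is a close crop.

```bash
python3 - <<'E'
import cv2,numpy as np
im=cv2.imread('pics/top0.png')
a=cv2.resize(im[165:275,210:310],None,fx=4,fy=4.,interpolation=3)
b=cv2.resize(im[145:295,420:525],None,fx=3.8,fy=3.8,interpolation=3)
h=max(a.shape[0],b.shape[0]);c=np.zeros((h,a.shape[1]+b.shape[1],3),np.uint8)
c[:a.shape[0],:a.shape[1]]=a;c[:b.shape[0],a.shape[1]:]=b
c=np.clip(c.astype(float)*1.6,0,255).astype(np.uint8)
cv2.imwrite('pics/crop0.png',c);print(c.shape)
E
```

```text
(570, 799, 3)
```

View pics/crop0.png

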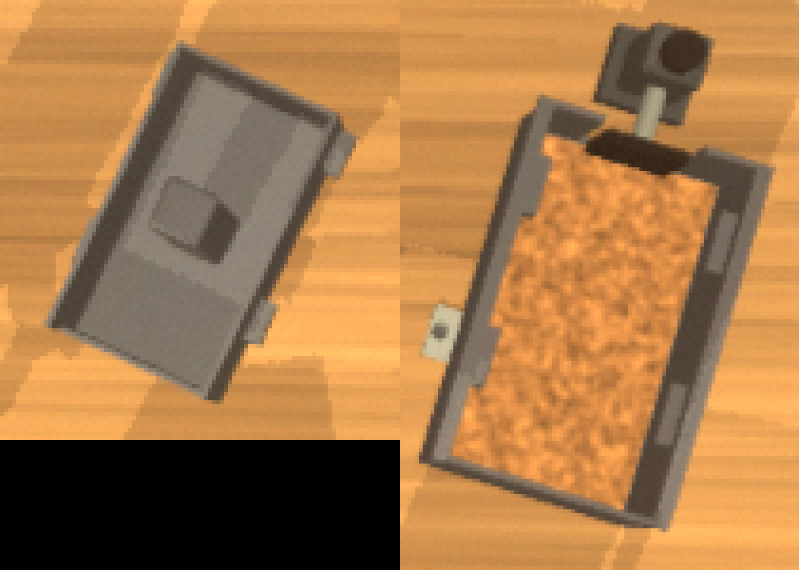

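```bash
cat > h.py <<'E'
import numpy as np,cv2
from scipy.optimize import least_squares
from scipy.spatial.transform import Rotation as R
from plant import bot
def rot(q): return R.from_quat([q[1],q[2],q[3],q[0]]).as_matrix()
def cam(name,s=None):
    m=bot.camera_model(name);K=np.array([[m['fx'],0,m['cx']],[0,m['fy'],m['cy']],[0,0,1]])
    if name=='wrist':
        s=s or bot.sense();T=np.eye(4);T[:3,:3]=rot(s['eef_rot']);T[:3,3]=s['ee_pos'];return K,T@np.array(m['tool_from_camera'])
    return K,np.array(m['world_from_camera'])
def proj(K,T,P):
    p=(np.asarray(P)-T[:3,3])@T[:3,:3];u=p@K.T;return u[:,:2]/u[:,2:]
def place(p,P):
    c,s=np.cos(p[2]),np.sin(p[2]);P=np.asarray(P,float)
    return np.c_[p[0]+c*P[:,0]-s*P[:,1],p[1]+s*P[:,0]+c*P[:,1],P[:,2]]
def fit(K,T,P,px,p0):
    r=least_squares(lambda p:(proj(K,T,place(p,P))-px).ravel(),p0,loss='soft_l1');return r.x,(proj(K,T,place(r.x,P))-px)
E
python3 - <<'E'
from h import *
K,T=cam('top')
px=np.array([[180,43],[343,118],[50,327],[215,400]])/4+[210,165]
# world yaw: image up=+x, left=+y ; tote +x points down-left
x,r=fit(K,T,np.array([[-80,-45,70],[-80,45,70],[80,-45,70],[80,45,70]])/1e3,px,[.43,.2,2.7]);print('tote',x,np.degrees(x[2]),r.round(1).tolist())
px=(np.array([[540,97],[772,168],[422,462],[667,528]])-[400,0])/3.8+[420,145]
x,r=fit(K,T,np.array([[112,61,60],[112,-61,60],[-94,61,60],[-94,-61,60]])/1e3,px,[.43,-.2,0]);print('low',x,np.degrees(x[2]),r.round(1).tolist())
m=bot.camera_model('wrist');print(m['fx'],np.round(m['tool_from_camera'],3).tolist())
K,T=cam('top')
for n,p,z in(('amber',(218,368),.075),('green',(180,367),.06)):
    d=T[:3,:3]@np.linalg.inv(K)@[p[1],p[0],1];print(n,T[:3,3]+d*(z-T[2,3])/d[2])
E
```

```text
tote [0.51698152 0.22039094 2.73956702] 156.9656280457844 [[0.5, -0.0], [-0.0, -1.0], [0.1, 0.5], [-0.6, 0.4]]
low [ 0.50258325 -0.2135622  -0.28432061] -16.29037102653613 [[1.7, 0.4], [-2.4, -0.9], [4.6, -0.1], [-2.2, 0.4]]
390.34434164523094 [[0.001, -0.962, -0.274, 0.07], [1.0, 0.001, 0.0, -0.0], [-0.0, -0.274, 0.962, -0.12], [0.0, 0.0, 0.0, 1.0]]
amber [5.24715151e-01 5.23100558e-04 7.50000000e-02]
green [0.60512559 0.00198182 0.06      ]
```

Emit:
{"fn": "step_arm", "kwargs": {"linear": [[-2, -0.8, 0], [-3.5, -1.5, 0], [-3.5, -1.5, 0], [-3.5, -1.5, 0], [-3.5, -1.5, 0], [-3.5, -1.5, 0], [-3.5, -1.5, 0], [-3.5, -1.5, 0], [-3.5, -1.5, 0], [-3.5, -1.5, 0], [-3.5, -1.5, 0], [-3.5, -1.5, 0], [-1.6, -0.5, 0], [0, 0, 0], [0, 0, 0]], "turn": [[0, 0, 0], [0, 0, 0], [0, 0, 0], [0, 0, 0], [0, 0, 0], [0, 0, 0], [0, 0, 0], [0, 0, 0], [0, 0, 0], [0, 0, 0], [0, 0, 0], [0, 0, 0], [0, 0, 0], [0, 0, 4.7], [0, 0, 0]], "grip": [0, 0, 0, 0, 0, 0, 0, 0, 0, 0, 0, 0, 0, 0, 0]}}

```text
time_s: 2.6
ee_pos: [0.5168, 0.2207, 0.2531]
eef_rot: [-0.0, 0.2, 0.98, 0.0]
wrist_force: [-0.4, -0.1, -0.8]
width: 1.001
finger_force: 0.0
```

```bash
python3 - <<'E'
from h import *
s=bot.sense();print(s['time_s'],s['ee_pos'],s['eef_rot'])
im=bot.capture('wrist');cv2.imwrite('pics/w0.png',np.clip(im[:,:,::-1]*1.5,0,255).astype(np.uint8))
print([(np.round(d['position']).tolist(),round(d['score'],2)) for d in bot.search_frame('wrist','handle')])
K,T=cam('wrist',s)
P=np.array([[-80,-45,70],[-80,45,70],[80,-45,70],[80,45,70],[-14,-14,104],[-14,14,104],[14,-14,104],[14,14,104]])/1e3
print(proj(K,T,place([.517,.2204,2.7396],P)).round().tolist())
E
```

```text
2.6 [0.51677142 0.22068864 0.25307383] [-4.55975535e-04  1.99888830e-01  9.79818470e-01  1.12038062e-04]
[([18.0, 487.0], 0.85), ([22.0, 243.0], 0.8), ([209.0, 326.0], 0.6), ([353.0, 6.0], 0.53)]
[[373.0, 310.0], [268.0, 310.0], [381.0, 112.0], [260.0, 112.0], [340.0, 247.0], [301.0, 247.0], [340.0, 209.0], [301.0, 209.0]]
```

View pics/w0.png

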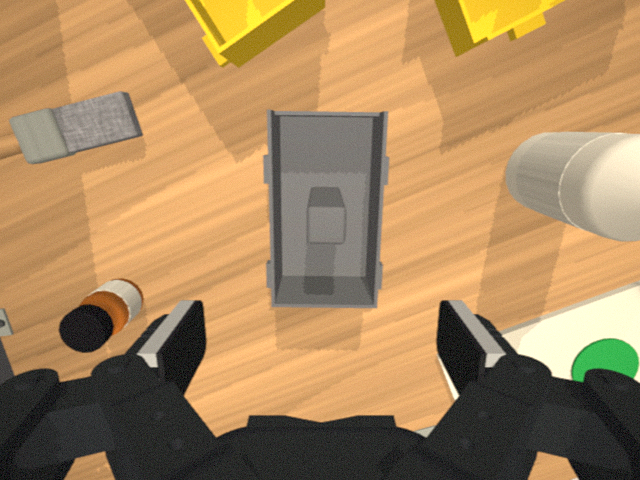

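The view shows the tote with its low end at the top and the post top around (326,225). Its rim corners are at (267,112), (387,112), (273,306) and (377,307). I'll fit these.

```bash
python3 - <<'E'
from h import *
s=bot.sense();K,T=cam('wrist',s)
P=np.array([[-80,-45,70],[-80,45,70],[80,-45,70],[80,45,70],[-14,-14,104],[-14,14,104],[14,-14,104],[14,14,104]])/1e3
px=np.array([[377,307],[273,306],[387,112],[267,112],[346,244],[307,244],[346,206],[307,206]])
x,r=fit(K,T,P,px,[.517,.22,2.74]);print(x,np.degrees(x[2]),r.round(1).tolist())
Rm=rot(s['eef_rot']);print('tool d',Rm.T@(np.r_[x[:2],.093]-s['ee_pos']),'yaw',np.degrees(np.arctan2(Rm[1,0],Rm[0,0])))
E
```

```text
[0.51626025 0.22579329 2.73667667] 156.80002327329595 [[0.9, 0.4], [-0.9, 0.8], [0.8, -2.3], [-1.0, -3.1], [-0.2, 0.6], [-0.1, 0.4], [0.7, 0.4], [-0.2, 0.1]]
tool d [0.00170548 0.004092   0.16036123] yaw 157.10653706010717
```

Emit:
{"fn": "step_arm", "kwargs": {"linear": [[0.1, 0.3, 2], [0, 0, 3], [0, 0, 3], [0, 0, 3], [0, 0, 3], [0, 0, 2], [0, 0, 0], [0, 0, 0], [0, 0, 0], [0, 0, 0], [0, 0, 0], [0, 0, 0], [0, 0, 0], [0, 0, 0], [0, 0, 0]], "turn": [[0, 0, 0.3], [0, 0, 0], [0, 0, 0], [0, 0, 0], [0, 0, 0], [0, 0, 0], [0, 0, 0], [0, 0, 0], [0, 0, 0], [0, 0, 0], [0, 0, 0], [0, 0, 0], [0, 0, 0], [0, 0, 0], [0, 0, 0]], "grip": [0, 0, 0, 0, 0, 0, 0, 0.4, 0.7, 1, 1, 1, 1, 1, 1], "grip_force": 70}}

```text
time_s: 4.2
ee_pos: [0.5179, 0.2243, 0.0951]
eef_rot: [0.001, 0.202, 0.979, 0.001]
wrist_force: [-0.1, 0.7, 6.3]
width: 0.319
finger_force: 71.6
```

The post is gripped and the wrist fit agrees with the TCP to within 1 mm, while the top camera was about 4 mm off. I'll let go for now and look at the lower tote with the wrist camera in the placing orientation.

Emit:
{"fn": "step_arm", "kwargs": {"linear": [[0, 0, 0], [0, 0, 0], [0, 0, 0], [0, 0, -2], [0, 0, -4], [0, 0, -4], [0, 0, -4], [0, 0, -2], [-0.8, -2.1, 0], [-1.6, -4.1, 0], [-1.6, -4.1, 0], [-1.6, -4.1, 0], [-1.6, -4.1, 0], [-1.6, -4.1, 0], [-1.6, -4.1, 0], [-1.6, -4.1, 0], [-1.6, -4.1, 0], [-1.6, -4.1, 0], [-0.7, -2.0, 0]], "turn": [[0, 0, 0], [0, 0, 0], [0, 0, 0], [0, 0, 0], [0, 0, 0], [0, 0, 0], [0, 0, 0], [0, 0, 0], [0, 0, 0], [0, 0, 0], [0, 0, 0], [0, 0, 0], [0, 0, 0], [0, 0, 0], [0, 0, 0], [0, 0, 0], [0, 0, 0], [0, 0, 0], [0, 0, 0]], "grip": [0, 0, 0, 0, 0, 0, 0, 0, 0, 0, 0, 0, 0, 0, 0, 0, 0, 0, 0]}}

```text
time_s: 6.1
ee_pos: [0.4997, -0.2189, 0.2524]
eef_rot: [-0.001, 0.204, 0.979, -0.0]
wrist_force: [-0.5, 1.0, 0.2]
width: 1.0
finger_force: 0.0
```

Emit:
{"fn": "step_arm", "kwargs": {"linear": [[0, 0, 0], [0, 0, 0], [0, 0, 0], [0, 0, 0], [0, 0, 0], [0, 0, 0], [0, 0, 0], [0, 0, 0], [0, 0, 0], [0, 0, 0], [0, 0, 0], [0, 0, 0], [0, 0, 0], [0, 0, 0], [0, 0, 0], [0, 0, 0], [0, 0, 0], [0, 0, 0], [0, 0, 0], [0, 0, 0]], "turn": [[0, 0, 5], [0, 0, 8.5], [0, 0, 8.5], [0, 0, 8.5], [0, 0, 8.5], [0, 0, 8.5], [0, 0, 8.5], [0, 0, 8.5], [0, 0, 8.5], [0, 0, 8.5], [0, 0, 8.5], [0, 0, 8.5], [0, 0, 8.5], [0, 0, 8.5], [0, 0, 8.5], [0, 0, 8.5], [0, 0, 8.5], [0, 0, 8.5], [0, 0, 8.5], [0, 0, 8.5]], "grip": [0, 0, 0, 0, 0, 0, 0, 0, 0, 0, 0, 0, 0, 0, 0, 0, 0, 0, 0, 0]}}

```text
time_s: 8.1
ee_pos: [0.5003, -0.2154, 0.2527]
eef_rot: [-0.0, 0.996, -0.089, -0.001]
wrist_force: [0.1, -0.1, -0.2]
width: 1.0
finger_force: 0.0
```

Emit:
{"fn": "step_arm", "kwargs": {"linear": [[0, 0, 0], [0, 0, 0], [0, 0, 0]], "turn": [[0, 0, 6.6], [0, 0, 0], [0, 0, 0]], "grip": [0, 0, 0]}}

```text
time_s: 8.4
ee_pos: [0.5004, -0.2154, 0.2529]
eef_rot: [-0.0, 0.99, -0.142, -0.0]
wrist_force: [-0.3, 0.4, 0.2]
width: 1.0
finger_force: 0.0
```

```bash
python3 - <<'E'
from h import *
s=bot.sense();Rm=rot(s['eef_rot']);print(s['time_s'],s['ee_pos'],s['eef_rot'],s['qpos'],np.degrees(np.arctan2(Rm[1,0],Rm[0,0])))
np.savez('v1.npz',p=s['ee_pos'],q=s['eef_rot'])
im=bot.capture('wrist');cv2.imwrite('pics/w1raw.png',im[:,:,::-1]);
K,T=cam('wrist',s)
P=np.array([[112,61,60],[112,-61,60],[-94,61,60],[-94,-61,60]])/1e3
p=proj(K,T,place([.5026,-.2136,-.2843],P));print(p.round().tolist())
c=im[70:420,190:450,::-1]
c=cv2.resize(np.clip(c*1.5,0,255).astype(np.uint8),None,fx=1.7,fy=1.7,interpolation=3)
cv2.imwrite('pics/w1.png',c);print(c.shape)
E
```

```text
8.4 [ 0.50042202 -0.21544444  0.25289139] [-1.79185688e-04  9.89919533e-01 -1.41630354e-01 -3.57907877e-04] [-5.10657782e-01  7.63120023e-02  1.38325914e+00  7.69072994e-05
  1.68281837e+00  1.34436349e+00] -16.284393428122286
[[235.0, 64.0], [400.0, 64.0], [249.0, 316.0], [387.0, 317.0]]
(595, 442, 3)
```

View pics/w1.png

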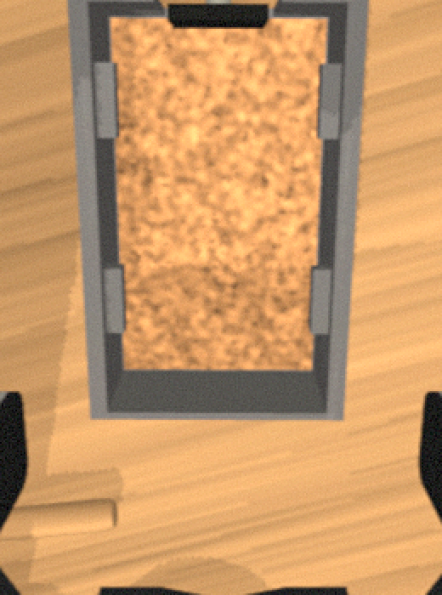

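The view shows the lower tote upright in the crop, with the stop at the top at (218,15). The bottom outer corners are at (91,420) and (344,419), and the far lugs span rows 63–138, the near ones 266–333. I'll fit these edges.

```bash
python3 - <<'E'
from h import *
d=np.load('v1.npz');s=dict(ee_pos=d['p'],eef_rot=d['q']);K,T=cam('wrist',s)
c=lambda u,v:np.array([u/1.7+190,v/1.7+70])
# (lineA,lineB in lower frame mm, observed pixel)
F=[((-94,-61,60),(112,-61,60),(344,419)),((-94,-61,60),(112,-61,60),(368,0)),
((-94,61,60),(112,61,60),(91,420)),((-94,61,60),(112,61,60),(68,0)),
((-94,61,60),(-94,-61,60),(91,420)),((-94,61,60),(-94,-61,60),(344,419)),
((-90,57,60),(112,57,60),(107,411)),((-90,-57,60),(112,-57,60),(328,411))]
for x,v in((83,63),(49,138),(-15,266),(-49,333)):
    for y,u in((50,105),(-50,328)): F.append(((x,52*np.sign(y),52),(x,48*np.sign(y),52),(u,v)))
def res(p):
    o=[]
    for a,b,q in F:
        A,B=proj(K,T,place(p,np.array([a,b])/1e3));t=B-A;n=np.array([-t[1],t[0]])/np.hypot(*t);o.append((c(*q)-A)@n)
    return np.array(o)
r=least_squares(res,[.5,-.215,-.284],loss='soft_l1');p=r.x;print(p,np.degrees(p[2]),res(p).round(1))
st=place(p,np.array([[-3,0,5]])/1e3);print('entry',st)
# stop face: top front edge pixel -> x at z=.05
q=c(218,26);dd=T[:3,:3]@np.linalg.inv(K)@[*q,1]
for z in(.05,.01):
    w=T[:3,3]+dd*(z-T[2,3])/dd[2];e=w[:2]-p[:2];print('stopx',z,e@[np.cos(p[2]),np.sin(p[2])])
E
```

```text
[ 0.50233045 -0.21308339 -0.28225101] -16.17179144388307 [ 5.4  7.2 -5.4 -4.9  0.1 -0.3 -0.3  0.3  0.6 -0.8  0.1 -0.3 -1.7  1.5
 -0.  -0.1]
entry [[ 0.49944916 -0.21224783  0.005     ]]
stopx 0.05 0.09857593469202118
stopx 0.01 0.10236988645761061
```

Emit:
{"fn": "step_arm", "kwargs": {"linear": [[0, 0, 0], [0, 0, 0], [0, 0, 0], [0, 0, 0], [0, 0, 0], [0, 0, 0], [0, 0, 0], [0, 0, 0], [0, 0, 0], [0, 0, 0], [0, 0, 0], [0, 0, 0], [0, 0, 0], [0, 0, 0], [0, 0, 0], [0, 0, 0], [0, 0, 0], [0, 0, 0], [0, 0, 0], [0, 0, 0]], "turn": [[0, 0, -8.5], [0, 0, -8.5], [0, 0, -8.5], [0, 0, -8.5], [0, 0, -8.5], [0, 0, -8.5], [0, 0, -8.5], [0, 0, -8.5], [0, 0, -8.5], [0, 0, -8.5], [0, 0, -8.5], [0, 0, -8.5], [0, 0, -8.5], [0, 0, -8.5], [0, 0, -8.5], [0, 0, -8.5], [0, 0, -8.5], [0, 0, -8.5], [0, 0, -8.5], [0, 0, -8.5]], "grip": [0, 0, 0, 0, 0, 0, 0, 0, 0, 0, 0, 0, 0, 0, 0, 0, 0, 0, 0, 0]}}

```text
time_s: 10.45
ee_pos: [0.5005, -0.2155, 0.2532]
eef_rot: [-0.0, 0.225, 0.974, 0.0]
wrist_force: [0.2, -1.1, -0.8]
width: 0.997
finger_force: 0.0
```

Emit:
{"fn": "step_arm", "kwargs": {"linear": [[0, 0, 0], [0.8, 2.1, 0], [1.6, 4.1, 0], [1.6, 4.1, 0], [1.6, 4.1, 0], [1.6, 4.1, 0], [1.6, 4.1, 0], [1.6, 4.1, 0], [1.6, 4.1, 0], [1.6, 4.1, 0], [1.6, 4.1, 0], [0.7, 2.1, 0], [0, 0, 0], [0, 0, 0]], "turn": [[0, 0, -3.1], [0, 0, 0], [0, 0, 0], [0, 0, 0], [0, 0, 0], [0, 0, 0], [0, 0, 0], [0, 0, 0], [0, 0, 0], [0, 0, 0], [0, 0, 0], [0, 0, 0], [0, 0, 0], [0, 0, 0]], "grip": [0, 0, 0, 0, 0, 0, 0, 0, 0, 0, 0, 0, 0, 0]}}

```text
time_s: 11.85
ee_pos: [0.5171, 0.2249, 0.2531]
eef_rot: [-0.0, 0.201, 0.98, -0.0]
wrist_force: [-0.2, -0.7, -0.3]
width: 1.003
finger_force: 0.0
```

```bash
python3 - <<'E'
from h import *
s=bot.sense();Rm=rot(s['eef_rot']);print(s['time_s'],s['ee_pos'],np.degrees(np.arctan2(Rm[1,0],Rm[0,0])))
print(Rm.T@(np.array([.5160,.2251,.094])-s['ee_pos'])*100)
im=bot.capture('wrist');c=np.clip(im[90:330,240:410,::-1]*1.5,0,255).astype(np.uint8)
cv2.imwrite('pics/w2.png',cv2.resize(c,None,fx=2.4,fy=2.4,interpolation=3))
K,T=cam('wrist',s)
P=np.array([[-80,-45,70],[-80,45,70],[80,-45,70],[80,45,70],[-14,-14,104],[-14,14,104],[14,-14,104],[14,14,104]])/1e3
print(((proj(K,T,place([.51626,.2258,2.7367],P))-[240,90])*2.4).round().tolist())
E
```

```text
11.85 [0.51711558 0.22486544 0.25306424] 156.78241936143402
[ 1.10843614e-01 -6.80605713e-03  1.59064449e+01]
[[323.0, 523.0], [69.0, 523.0], [343.0, 48.0], [50.0, 48.0], [243.0, 373.0], [149.0, 373.0], [244.0, 281.0], [148.0, 281.0]]
```

View pics/w2.png

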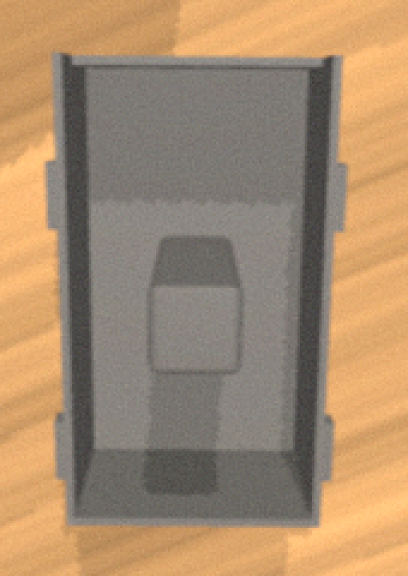

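The tote is unmoved, with the post at crop (150–242, 285–372), as predicted. I'll grip and lift it.

Emit:
{"fn": "step_arm", "kwargs": {"linear": [[0.1, 0, 2], [0, 0, 3], [0, 0, 3], [0, 0, 3], [0, 0, 3], [0, 0, 1.9], [0, 0, 0], [0, 0, 0], [0, 0, 0], [0, 0, 0], [0, 0, 0], [0, 0, 0], [0, 0, 0], [0, 0, 0], [0, 0, -2], [0, 0, -3], [0, 0, -4], [0, 0, -4], [0, 0, -3], [0, 0, 0]], "turn": [[0, 0, 0], [0, 0, 0], [0, 0, 0], [0, 0, 0], [0, 0, 0], [0, 0, 0], [0, 0, 0], [0, 0, 0], [0, 0, 0], [0, 0, 0], [0, 0, 0], [0, 0, 0], [0, 0, 0], [0, 0, 0], [0, 0, 0], [0, 0, 0], [0, 0, 0], [0, 0, 0], [0, 0, 0], [0, 0, 0]], "grip": [0, 0, 0, 0, 0, 0, 0.5, 1, 1, 1, 1, 1, 1, 1, 1, 1, 1, 1, 1, 1], "grip_force": 80}}

```text
time_s: 13.9
ee_pos: [0.5182, 0.2262, 0.2595]
eef_rot: [0.004, 0.202, 0.979, 0.003]
wrist_force: [1.0, 1.8, -3.3]
width: 0.314
finger_force: 79.7
```

Emit:
{"fn": "step_arm", "kwargs": {"linear": [[-0.7, -1.8, 0], [-1.4, -3.7, 0], [-1.4, -3.7, 0], [-1.4, -3.7, 0], [-1.4, -3.7, 0], [-1.4, -3.7, 0], [-1.4, -3.7, 0], [-1.4, -3.7, 0], [-1.4, -3.7, 0], [-1.4, -3.7, 0], [-1.4, -3.7, 0], [-0.8, -2.2, 0], [0, 0, 0]], "turn": [[0, 0, 0], [0, 0, 0], [0, 0, 0], [0, 0, 0], [0, 0, 0], [0, 0, 0], [0, 0, 0], [0, 0, 0], [0, 0, 0], [0, 0, 0], [0, 0, 0], [0, 0, 0], [0, 0, 0]], "grip": [1, 1, 1, 1, 1, 1, 1, 1, 1, 1, 1, 1, 1]}}

```text
time_s: 15.2
ee_pos: [0.4949, -0.2153, 0.25]
eef_rot: [-0.003, 0.204, 0.979, 0.0]
wrist_force: [0.6, 0.4, -5.6]
width: 0.316
finger_force: 80.3
```

Emit:
{"fn": "step_arm", "kwargs": {"linear": [[0, 0, 0], [0, 0, 0], [0, 0, 0], [0, 0, 0], [0, 0, 0], [0, 0, 0], [0, 0, 0], [0, 0, 0], [0, 0, 0], [0, 0, 0], [0, 0, 0], [0, 0, 0], [0, 0, 0], [0, 0, 0], [0, 0, 0], [0, 0, 0], [0, 0, 0], [0, 0, 0], [0, 0, 0], [0, 0, 0]], "turn": [[0, 0, 4], [0, 0, 8], [0, 0, 8.5], [0, 0, 8.5], [0, 0, 8.5], [0, 0, 8.5], [0, 0, 8.5], [0, 0, 8.5], [0, 0, 8.5], [0, 0, 8.5], [0, 0, 8.5], [0, 0, 8.5], [0, 0, 8.5], [0, 0, 8.5], [0, 0, 8.5], [0, 0, 8.5], [0, 0, 8.5], [0, 0, 8.5], [0, 0, 8.5], [0, 0, 8.5]], "grip": [1, 1, 1, 1, 1, 1, 1, 1, 1, 1, 1, 1, 1, 1, 1, 1, 1, 1, 1, 1]}}

```text
time_s: 17.2
ee_pos: [0.4957, -0.2111, 0.2511]
eef_rot: [-0.001, 0.997, -0.075, -0.002]
wrist_force: [0.3, 0.3, -3.7]
width: 0.314
finger_force: 80.2
```

Emit:
{"fn": "step_arm", "kwargs": {"linear": [[0, 0, 0], [0, 0, 0], [0, 0, 0], [0, 0, 0]], "turn": [[0, 0, 5], [0, 0, 3], [0, 0, 0], [0, 0, 0]], "grip": [1, 1, 1, 1]}}

```text
time_s: 17.6
ee_pos: [0.4959, -0.2117, 0.2523]
eef_rot: [-0.001, 0.99, -0.141, -0.001]
wrist_force: [-0.2, -0.9, -4.3]
width: 0.314
finger_force: 80.2
```

```bash
python3 - <<'E'
from h import *
s=bot.sense();Rm=rot(s['eef_rot']);print(s['time_s'],s['ee_pos'],Rm.round(4).tolist(),np.degrees(np.arctan2(Rm[1,0],Rm[0,0])),s['width'],s['wrist_force'],s['wrist_torque'])
print(Rm.T@(np.array([.4996,-.2116,.094])-s['ee_pos'])*100)
K,T=cam('wrist',s)
im=bot.capture('wrist')
P=np.array([[-14,-14,14],[-14,14,14],[14,-14,14],[14,14,14],[-80,-45,-20],[-80,45,-20],[80,-45,-20],[80,45,-20]])/1e3
# tote frame in tool: grasp at z90 -> assume origin under TCP
Rz=Rm@np.diag([1,-1,-1]);Pw=P@Rz.T+s['ee_pos']+Rz@[0,0,-.003]
print(proj(K,T,Pw).round().tolist())
cv2.imwrite('pics/w3.png',np.clip(im[:,:,::-1]*1.5,0,255).astype(np.uint8))
E
```

```text
17.6 [ 0.49592059 -0.21166165  0.25228861] [[0.9602, -0.2792, -0.0027], [-0.2792, -0.9602, 0.002], [-0.0032, -0.0012, -1.0]] -16.210832788411345 0.3138683021227699 [-0.16213612 -0.85470582 -4.27936077] [ 0.00207797 -0.01717985 -0.01352718]
[ 0.40199763 -0.09003046 15.82777823]
[[364.0, 391.0], [278.0, 391.0], [366.0, 313.0], [275.0, 313.0], [419.0, 466.0], [222.0, 466.0], [452.0, 94.0], [190.0, 94.0]]
```

View pics/w3.png

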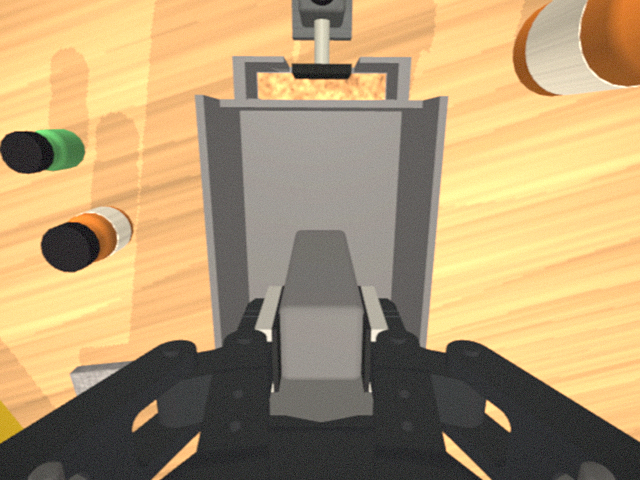

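```bash
python3 - <<'E'
from h import *
m=bot.camera_model('wrist');K,_=cam('wrist');T=np.array(m['tool_from_camera'])
P=np.array([[80,45,70],[80,-45,70],[14,14,104],[14,-14,104],[14,14,3],[14,-14,3]])/1e3
px=np.array([[197,96],[447,97],[282,306],[364,306],[295,231],[350,231]],float)
def Q(p): # tote point -> tool
    A=R.from_euler('yxz',[p[3],p[4],p[5]]).as_matrix()
    X=(P-[0,0,.09])*[1,-1,-1]
    return X@A.T+np.array([p[0],p[1],p[2]])
f=lambda p:(proj(K,T,Q(np.r_[p,np.zeros(6-len(p))]))-px).ravel()
for n in(3,4):
    r=least_squares(f,np.zeros(n));print(r.x.round(4),r.fun.round(1))
E
```

```text
[-0.0008  0.0006  0.0091] [ 0.7  1.3  0.6  0.5 -2.7  0.7  2.1  0.7  2.5 -2.7 -3.5 -2.7]
[-0.0002  0.0006  0.0078 -0.0186] [ 0.8  0.9  0.5  0.  -3.1 -0.2  2.5 -0.1  2.4 -0.4 -3.5 -0.4]
```

Emit:
{"fn": "step_arm", "kwargs": {"linear": [[0.4, 0, 2], [0, 0, 3], [0, 0, 2], [0, 0, 1], [0, 0, 0], [0, 0, 0]], "turn": [[0, 0, 0.2], [0, 0, 0], [0, 0, 0], [0, 0, 0], [0, 0, 0], [0, 0, 0]], "grip": [1, 1, 1, 1, 1, 1]}}

```text
time_s: 18.25
ee_pos: [0.5007, -0.2139, 0.1752]
eef_rot: [0.0, 0.99, -0.144, 0.001]
wrist_force: [0.9, 0.7, -3.5]
width: 0.31
finger_force: 80.1
```

```bash
python3 - <<'E'
from h import *
s=bot.sense();Rm=rot(s['eef_rot']);print(s['time_s'],s['ee_pos'],np.degrees(np.arctan2(Rm[1,0],Rm[0,0])),s['wrist_force'])
print(Rm.T@(np.array([.4996,-.2116,.094])-s['ee_pos'])*100)
im=bot.capture('wrist');K,T=cam('wrist',s)
print(K[0,2],proj(K,T,place([.5025,-.2124,-.284],np.array([[112,61,60],[112,-61,60],[0,57,60],[0,-57,60],[83,50,52],[83,-50,52]])/1e3)).round().tolist())
cv2.imwrite('pics/w4.png',np.clip(im[:,:,::-1]*1.5,0,255).astype(np.uint8))
E
```

```text
18.25 [ 0.50066969 -0.21391006  0.17518882] -16.506060091101855 [ 0.89867664  0.6664475  -3.47524237]
[-0.18024565 -0.1926681   8.11858642]
320.9176515896503 [[206.0, 44.0], [428.0, 43.0], [227.0, 240.0], [409.0, 239.0], [232.0, 100.0], [402.0, 100.0]]
```

View pics/w4.png

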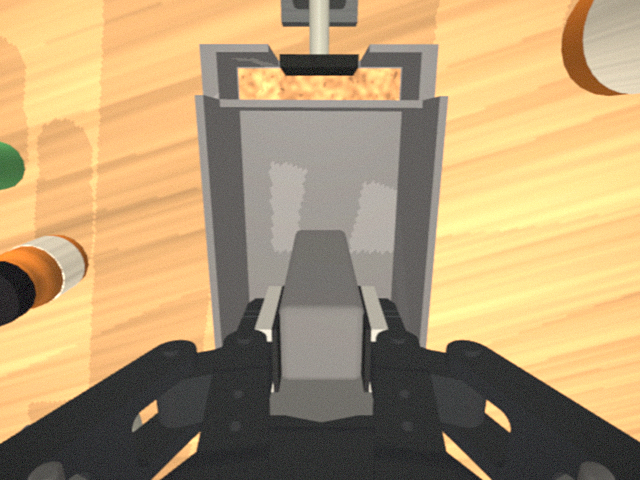

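Emit:
{"fn": "step_arm", "kwargs": {"linear": [[-0.1, -0.2, 1], [0, 0, 1], [0, 0, 1], [0, 0, 0], [0, 0, 0], [0, 0, 0]], "turn": [[0, 0, -0.2], [0, 0, 0], [0, 0, 0], [0, 0, 0], [0, 0, 0], [0, 0, 0]], "grip": [1, 1, 1, 1, 1, 1]}}

```text
time_s: 18.9
ee_pos: [0.5001, -0.2117, 0.1446]
eef_rot: [0.0, 0.99, -0.142, 0.0]
wrist_force: [-0.7, -0.6, -4.3]
width: 0.315
finger_force: 80.1
```

```bash
python3 - <<'E'
from h import *
s=bot.sense();Rm=rot(s['eef_rot']);print(s['time_s'],s['ee_pos'],np.degrees(np.arctan2(Rm[1,0],Rm[0,0])),s['wrist_force'])
print(Rm.T@(np.array([.4996,-.2116,.094])-s['ee_pos'])*100)
im=bot.capture('wrist');K,T=cam('wrist',s)
print(proj(K,T,place([.5025,-.2124,-.284],np.array([[112,61,60],[112,-61,60],[83,50,52],[83,-50,52]])/1e3)).round().tolist())
cv2.imwrite('pics/w5.png',np.clip(im[:,:,::-1]*1.5,0,255).astype(np.uint8))
E
```

```text
18.9 [ 0.50005268 -0.21167216  0.14463947] -16.322221747001443 [-0.68802293 -0.59157328 -4.26635922]
[-0.04919964  0.0053262   5.06391292]
[[192.0, 27.0], [450.0, 27.0], [223.0, 93.0], [418.0, 93.0]]
```

View pics/w5.png

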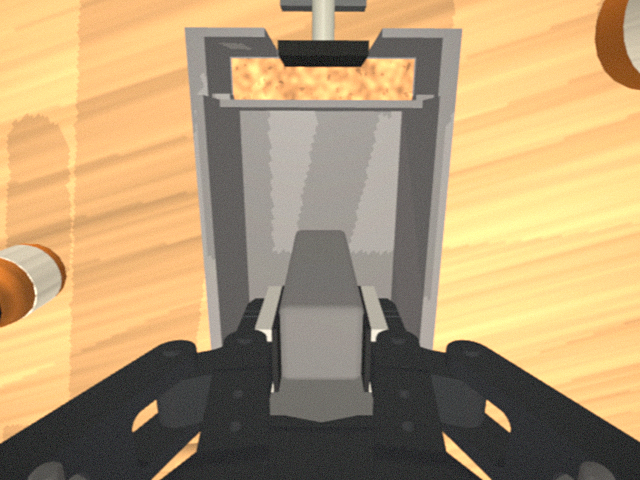

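The lower tote's end corners are at (187,29) and (462,29) and the tote is nearly centred, so I'll nudge it +1 mm in tool y and lower it past the lugs.

Emit:
{"fn": "step_arm", "kwargs": {"linear": [[0, 0.1, 0.5], [0, 0, 0.7], [0, 0, 0.7], [0, 0, 0.7], [0, 0, 0], [0, 0, 0]], "turn": [[0, 0, 0], [0, 0, 0], [0, 0, 0], [0, 0, 0], [0, 0, 0], [0, 0, 0]], "grip": [1, 1, 1, 1, 1, 1]}}

```text
time_s: 19.55
ee_pos: [0.4993, -0.2123, 0.1178]
eef_rot: [-0.0, 0.99, -0.142, -0.0]
wrist_force: [-0.8, 0.2, -4.7]
width: 0.315
finger_force: 80.2
```

Emit:
{"fn": "step_arm", "kwargs": {"linear": [[0, 0, 0.4], [0, 0, 0.4], [0, 0, 0.3], [0, 0, 0], [0, 0, 0]], "turn": [[0, 0, 0], [0, 0, 0], [0, 0, 0], [0, 0, 0], [0, 0, 0]], "grip": [1, 1, 1, 1, 1]}}

```text
time_s: 20.05
ee_pos: [0.4995, -0.2124, 0.1072]
eef_rot: [-0.0, 0.99, -0.142, -0.0]
wrist_force: [-0.3, 0.4, -4.2]
width: 0.316
finger_force: 80.2
```

Emit:
{"fn": "step_arm", "kwargs": {"linear": [[0, 0, 0.15], [0, 0, 0.15], [0, 0, 0.1], [0, 0, 0]], "turn": [[0, 0, 0], [0, 0, 0], [0, 0, 0], [0, 0, 0]], "grip": [1, 1, 1, 1]}}

```text
time_s: 20.45
ee_pos: [0.4994, -0.2124, 0.103]
eef_rot: [-0.0, 0.99, -0.142, -0.0]
wrist_force: [-0.4, -0.3, -4.1]
width: 0.314
finger_force: 80.2
```

Emit:
{"fn": "step_arm", "kwargs": {"linear": [[0, 0, 0.1], [0, 0, 0.1], [0, 0, 0]], "turn": [[0, 0, 0], [0, 0, 0], [0, 0, 0]], "grip": [1, 1, 1]}}

```text
time_s: 20.75
ee_pos: [0.4997, -0.2125, 0.1018]
eef_rot: [0.0, 0.99, -0.142, 0.0]
wrist_force: [-0.4, -0.7, -2.5]
width: 0.313
finger_force: 80.5
```

Emit:
{"fn": "step_arm", "kwargs": {"linear": [[0, 0, 0.1], [0, 0, 0], [0, 0, 0]], "turn": [[0, 0, 0], [0, 0, 0], [0, 0, 0]], "grip": [1, 1, 1]}}

```text
time_s: 21.05
ee_pos: [0.4999, -0.2125, 0.1016]
eef_rot: [0.0, 0.99, -0.142, 0.001]
wrist_force: [-2.1, 2.2, 6.1]
width: 0.318
finger_force: 81.6
```

It's on the floor. I'll ease the pressure and slide along +x.

Emit:
{"fn": "step_arm", "kwargs": {"linear": [[0, 0, -0.1], [0.2, 0, 0], [0.3, 0, 0], [0.3, 0, 0], [0.3, 0, 0], [0, 0, 0], [0, 0, 0]], "turn": [[0, 0, 0], [0, 0, 0], [0, 0, 0], [0, 0, 0], [0, 0, 0], [0, 0, 0], [0, 0, 0]], "grip": [1, 1, 1, 1, 1, 1, 1]}}

```text
time_s: 21.75
ee_pos: [0.5098, -0.216, 0.1016]
eef_rot: [0.0, 0.99, -0.142, -0.0]
wrist_force: [-4.8, 1.5, 5.5]
width: 0.311
finger_force: 81.5
```

```bash
cat > st.py <<'E'
from h import *
s=bot.sense();Rm=rot(s['eef_rot']);p=np.array([.5025,-.2124])
print(s['time_s'],s['ee_pos'],'lower x,y mm',((s['ee_pos']-np.r_[p,0])@Rm*1000).round(1)[:2],'F tool',(np.array(s['wrist_force'])@Rm).round(1))
E
python3 st.py
```

```text
21.75 [ 0.50981281 -0.21598974  0.10155492] lower x,y mm [8.  1.5] F tool [-5.  -0.1 -5.5]
```

Emit:
{"fn": "step_arm", "kwargs": {"linear": [[0, 0, -0.1], [0.2, 0, 0], [0.2, 0, 0], [0.1, 0, 0], [0, 0, 0]], "turn": [[0, 0, 0], [0, 0, 0], [0, 0, 0], [0, 0, 0], [0, 0, 0]], "grip": [1, 1, 1, 1, 1]}}

```text
time_s: 22.25
ee_pos: [0.5151, -0.2168, 0.1017]
eef_rot: [-0.0, 0.99, -0.142, -0.0]
wrist_force: [-1.4, -0.6, -2.4]
width: 0.316
finger_force: 80.5
```

```bash
python3 st.py
```

```text
22.25 [ 0.51505413 -0.2168215   0.10168182] lower x,y mm [13.3  0.7] F tool [-1.2  1.   2.4]
```

Emit:
{"fn": "step_arm", "kwargs": {"linear": [[0.1, 0, 0], [0.1, 0, 0], [0.1, 0, 0], [0, 0, 0]], "turn": [[0, 0, 0], [0, 0, 0], [0, 0, 0], [0, 0, 0]], "grip": [1, 1, 1, 1]}}

```text
time_s: 22.65
ee_pos: [0.518, -0.2177, 0.1019]
eef_rot: [-0.0, 0.99, -0.142, 0.0]
wrist_force: [0.7, 0.8, -3.7]
width: 0.315
finger_force: 80.2
```

```bash
python3 st.py
```

```text
22.65 [ 0.51802422 -0.2176973   0.10190244] lower x,y mm [16.4  0.7] F tool [ 0.5 -1.   3.7]
```

Emit:
{"fn": "step_arm", "kwargs": {"linear": [[0.1, 0, 0], [0.1, 0, 0], [0, 0, 0]], "turn": [[0, 0, 0], [0, 0, 0], [0, 0, 0]], "grip": [1, 1, 1]}}

```text
time_s: 22.95
ee_pos: [0.5199, -0.2184, 0.1022]
eef_rot: [-0.0, 0.99, -0.142, 0.0]
wrist_force: [-0.5, 0.2, -3.9]
width: 0.316
finger_force: 80.2
```

```bash
python3 st.py
```

```text
22.95 [ 0.51988567 -0.21841361  0.1022079 ] lower x,y mm [18.4  0.9] F tool [-0.5 -0.1  3.9]
```

Emit:
{"fn": "step_arm", "kwargs": {"linear": [[0.1, 0, 0], [0, 0, 0]], "turn": [[0, 0, 0], [0, 0, 0]], "grip": [1, 1]}}

```text
time_s: 23.15
ee_pos: [0.5208, -0.2187, 0.1023]
eef_rot: [-0.0, 0.99, -0.142, 0.0]
wrist_force: [0.1, 0.5, -4.7]
width: 0.313
finger_force: 80.2
```

```bash
python3 st.py
```

```text
23.15 [ 0.52078431 -0.21870247  0.10230772] lower x,y mm [19.3  0.9] F tool [-0.  -0.5  4.7]
```

Emit:
{"fn": "step_arm", "kwargs": {"linear": [[0.1, 0, 0], [0, 0, 0]], "turn": [[0, 0, 0], [0, 0, 0]], "grip": [1, 1]}}

```text
time_s: 23.35
ee_pos: [0.5217, -0.219, 0.1023]
eef_rot: [-0.0, 0.99, -0.142, 0.0]
wrist_force: [0.2, 0.2, -4.5]
width: 0.322
finger_force: 80.2
```

```bash
python3 st.py
```

```text
23.35 [ 0.5217422  -0.21899343  0.10232377] lower x,y mm [20.3  0.9] F tool [ 0.2 -0.3  4.5]
```

Emit:
{"fn": "step_arm", "kwargs": {"linear": [[0.1, 0, 0], [0, 0, 0]], "turn": [[0, 0, 0], [0, 0, 0]], "grip": [1, 1]}}

```text
time_s: 23.55
ee_pos: [0.5227, -0.2193, 0.1023]
eef_rot: [-0.0, 0.99, -0.142, 0.0]
wrist_force: [0.0, -0.2, -4.6]
width: 0.315
finger_force: 80.2
```

```bash
python3 st.py
```

```text
23.55 [ 0.52270676 -0.21925201  0.10234627] lower x,y mm [21.3  0.9] F tool [0.1 0.2 4.6]
```

Emit:
{"fn": "step_arm", "kwargs": {"linear": [[0.1, 0, 0], [0, 0, 0]], "turn": [[0, 0, 0], [0, 0, 0]], "grip": [1, 1]}}

```text
time_s: 23.75
ee_pos: [0.523, -0.2194, 0.1022]
eef_rot: [-0.0, 0.99, -0.142, -0.001]
wrist_force: [-2.3, 0.8, -3.2]
width: 0.318
finger_force: 80.3
```

```bash
python3 st.py
```

```text
23.75 [ 0.5230398  -0.2193533   0.10218487] lower x,y mm [21.5  0.9] F tool [-2.4 -0.2  3.2]
```

Emit:
{"fn": "step_arm", "kwargs": {"linear": [[0.1, 0, 0], [0, 0, 0]], "turn": [[0, 0, 0], [0, 0, 0]], "grip": [1, 1]}}

```text
time_s: 23.95
ee_pos: [0.5232, -0.2194, 0.1021]
eef_rot: [-0.0, 0.99, -0.142, -0.002]
wrist_force: [-5.0, 1.3, -1.0]
width: 0.312
finger_force: 80.6
```

```bash
python3 st.py
```

```text
23.95 [ 0.523237   -0.21939566  0.10213443] lower x,y mm [21.5  0.9] F tool [-5.2  0.1  1. ]
```

Emit:
{"fn": "step_arm", "kwargs": {"linear": [[0.1, 0, 0], [0, 0, 0]], "turn": [[0, 0, 0], [0, 0, 0]], "grip": [1, 1]}}

```text
time_s: 24.15
ee_pos: [0.5238, -0.2195, 0.1021]
eef_rot: [-0.0, 0.99, -0.142, -0.002]
wrist_force: [-5.6, 1.0, -0.5]
width: 0.314
finger_force: 80.7
```

```bash
python3 st.py
```

```text
24.15 [ 0.52381568 -0.21954819  0.10211604] lower x,y mm [22.   0.8] F tool [-5.6  0.6  0.5]
```

Emit:
{"fn": "step_arm", "kwargs": {"linear": [[0.1, 0, 0], [0, 0, 0], [0, 0, 0]], "turn": [[0, 0, 0], [0, 0, 0], [0, 0, 0]], "grip": [1, 1, 1]}}

```text
time_s: 24.45
ee_pos: [0.5247, -0.2198, 0.1021]
eef_rot: [-0.0, 0.99, -0.142, -0.002]
wrist_force: [-5.4, 3.0, -0.6]
width: 0.314
finger_force: 80.7
```

```bash
echo "print('along',s['ee_pos'][:2]@[.96,-.28],Rm[2,0])">>st.py; python3 st.py
```

```text
24.45 [ 0.52468797 -0.21983892  0.10210889] lower x,y mm [22.9  0.9] F tool [-6.  -1.3  0.7]
along 0.5652553520959926 -0.004652614424409221
```

Emit:
{"fn": "step_arm", "kwargs": {"linear": [[0.1, 0, 0], [0, 0, 0], [0, 0, 0]], "turn": [[0, 0, 0], [0, 0, 0], [0, 0, 0]], "grip": [1, 1, 1]}}

```text
time_s: 24.75
ee_pos: [0.5256, -0.2201, 0.1021]
eef_rot: [-0.0, 0.99, -0.142, -0.002]
wrist_force: [-5.9, 1.9, -1.8]
width: 0.314
finger_force: 80.7
```

```bash
python3 st.py; python3 - <<'E'
from h import *
im=bot.capture('wrist');cv2.imwrite('pics/w6.png',im[:,:,::-1])
# stop region difference vs w5 not needed
E
```

```text
24.75 [ 0.52563836 -0.22010263  0.10210896] lower x,y mm [23.9  0.9] F tool [-6.2 -0.2  1.8]
along 0.5662415587594408 -0.004679078798226451
```

Emit:
{"fn": "step_arm", "kwargs": {"linear": [[-0.13, 0, 0], [0, 0, 0.05], [0, 0, 0], [0, 0, 0]], "turn": [[0, 0, 0], [0, 0, 0], [0, 0, 0], [0, 0, 0]], "grip": [1, 1, 1, 1]}}

```text
time_s: 25.2
ee_pos: [0.5255, -0.2201, 0.1018]
eef_rot: [-0.0, 0.99, -0.142, -0.001]
wrist_force: [-5.7, 1.9, -0.8]
width: 0.319
finger_force: 80.7
```

```bash
python3 st.py
```

```text
25.2 [ 0.52549744 -0.22005961  0.10178953] lower x,y mm [24.   0.9] F tool [-6.1 -0.2  0.9]
along 0.5660942312412026 -0.0017312082507976805
```

Emit:
{"fn": "step_arm", "kwargs": {"linear": [[-0.1, 0, 0], [0, 0, 0], [0, 0, 0]], "turn": [[0, 0, 0], [0, 0, 0], [0, 0, 0]], "grip": [1, 1, 1]}}

```text
time_s: 25.5
ee_pos: [0.5254, -0.22, 0.1017]
eef_rot: [-0.0, 0.99, -0.142, 0.0]
wrist_force: [-2.0, 1.2, -3.6]
width: 0.317
finger_force: 80.4
```

```bash
python3 st.py
```

```text
25.5 [ 0.52535833 -0.2200207   0.10173818] lower x,y mm [24.1  0.9] F tool [-2.3 -0.6  3.6]
along 0.5659497893676029 0.00046029711758852125
```

Emit:
{"fn": "step_arm", "kwargs": {"linear": [[0, 0, 0.05], [0, 0, 0], [0, 0, 0]], "turn": [[0, 0, 0], [0, 0, 0], [0, 0, 0]], "grip": [1, 1, 1], "grip_force": 25}}

```text
time_s: 25.8
ee_pos: [0.5254, -0.22, 0.1017]
eef_rot: [0.0, 0.99, -0.142, 0.0]
wrist_force: [-2.1, 1.5, -0.7]
width: 0.316
finger_force: 80.8
```

```bash
python3 st.py
```

```text
25.8 [ 0.52538952 -0.22001318  0.10169847] lower x,y mm [24.2  0.9] F tool [-2.5 -0.8  0.7]
along 0.565977627888209 0.000689979042886482
```

Now I'll release and rise straight up.

Emit:
{"fn": "step_arm", "kwargs": {"linear": [[0, 0, 0], [0, 0, 0], [0, 0, 0], [0, 0, 0], [0, 0, 0], [0, 0, -1], [0, 0, -2], [0, 0, -4], [0, 0, -4], [0, 0, -4], [0, 0, 0], [0, 0, 0]], "turn": [[0, 0, 0], [0, 0, 0], [0, 0, 0], [0, 0, 0], [0, 0, 0], [0, 0, 0], [0, 0, 0], [0, 0, 0], [0, 0, 0], [0, 0, 0], [0, 0, 0], [0, 0, 0]], "grip": [0.6, 0.4, 0.2, 0, 0, 0, 0, 0, 0, 0, 0, 0]}}

```text
time_s: 27.0
ee_pos: [0.5257, -0.2203, 0.2537]
eef_rot: [0.001, 0.99, -0.142, 0.002]
wrist_force: [0.2, 0.5, -0.5]
width: 1.003
finger_force: 0.0
```

```bash
python3 - <<'E'
from h import *
s=bot.sense();print(s['time_s'],s['ee_pos'],s['wrist_force'],s['width'])
np.savez('v2.npz',p=s['ee_pos'],q=s['eef_rot'])
im=bot.capture('wrist')
c=np.clip(im[40:340,190:450,::-1]*1.5,0,255).astype(np.uint8)
cv2.imwrite('pics/w7.png',cv2.resize(c,None,fx=2,fy=2,interpolation=3))
E
```

```text
27.0 [ 0.52573235 -0.22029466  0.25368147] [ 0.19781095  0.47961179 -0.52157263] 1.0025687984290772
```

View pics/w7.png

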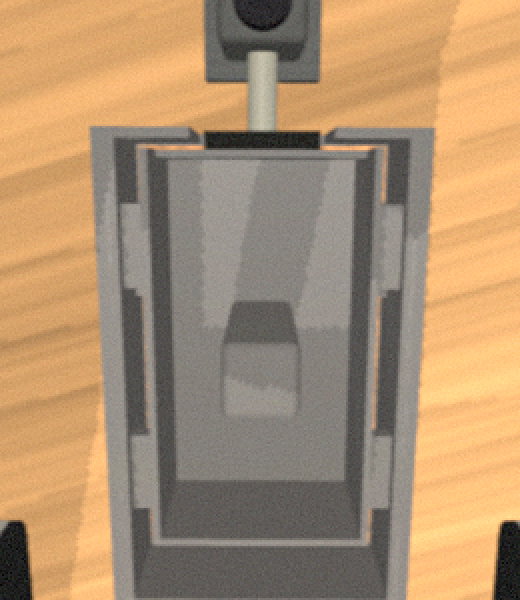

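It's nested under the lugs and against the stop. The plate's rear edge is at about (262,131) in the crop. I'll check the stop's travel by comparing the before and after images.

```bash
python3 - <<'E'
from h import *
p=[.5025,-.2124,-.284]
im2=bot.capture('wrist');cv2.imwrite('pics/w8raw.png',im2[:,:,::-1])
for f,v in(('w1raw','v1'),('w8raw','v2')):
    g=cv2.imread(f'pics/{f}.png',0).astype(float);d=np.load(v+'.npz');K,T=cam('wrist',dict(ee_pos=d['p'],eef_rot=d['q']))
    xs=np.arange(85,125,.25)
    def prof(ys,z): 
        q=np.array([proj(K,T,place(p,np.c_[xs,np.full(len(xs),y),np.full(len(xs),z)]/[1e3,1e3,1e3])) for y in ys]).astype(np.float32)
        return np.array([cv2.remap(g,a[:,:1],a[:,1:],1).ravel() for a in q]).mean(0)
    a=prof([-18,-16,-14,14,16,18],50);b=prof([-56,-52,-48,-44,44,48,52,56],60)
    print(f,'stop',a[::4].round().astype(int).tolist(),'\nwall',b[::4].round().astype(int).tolist())
    ga=np.gradient(a);gb=np.gradient(b);print('stop rear',xs[ga.argmax()],'stop front',xs[ga.argmin()],'wall outer',xs[gb.argmax()])
E
```

```text
w1raw stop [116, 120, 125, 126, 128, 130, 129, 126, 120, 117, 119, 122, 119, 68, 15, 13, 16, 20, 21, 22, 21, 22, 21, 47, 99, 101, 99, 100, 102, 103, 106, 111, 112, 111, 109, 109, 110, 110, 111, 111] 
wall [76, 76, 75, 75, 75, 75, 75, 76, 77, 75, 74, 74, 73, 75, 77, 79, 74, 56, 49, 49, 49, 48, 51, 70, 82, 81, 82, 99, 110, 109, 109, 108, 108, 108, 107, 106, 107, 107, 106, 108]
stop rear 108.5 stop front 97.75 wall outer 108.0
w8raw stop [96, 96, 97, 96, 96, 96, 95, 96, 96, 97, 97, 97, 97, 96, 98, 97, 95, 72, 82, 92, 84, 46, 25, 25, 26, 23, 24, 41, 100, 115, 111, 109, 109, 108, 109, 112, 116, 119, 118, 115] 
wall [73, 66, 66, 67, 66, 66, 65, 67, 66, 66, 67, 66, 67, 66, 65, 65, 65, 65, 66, 66, 68, 74, 68, 55, 64, 85, 91, 89, 95, 114, 119, 120, 120, 121, 121, 121, 121, 121, 120, 119]
stop rear 112.75 stop front 106.0 wall outer 109.25
```

```bash
python3 -c "
from plant import bot
print(bot.close_job())"
```

```text
the job is handed in; nothing more can be done
None
```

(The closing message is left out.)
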